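# Set the length stop of a tube-cutting jig and feed the tube to it

### The arm

A 6-joint arm with a two-finger parallel gripper is mounted at the origin on a cart in front of the work surface, level with it; the furniture and walls round the work are solid. World frame = base frame: x ahead of the robot, y to its left, z up, the work surface at z = 0. Lengths are in mm, angles in rad, forces in N, time in s.
With the tool pointing down it reaches from about 275 to 1000 mm from the base axis. Payload 8.4 kg.
Tool frame: the origin (TCP) lies at the very end of the fingers, on their centre line; the grasp point (between the pads) lies 19 mm behind it; z points along the fingers, y is the direction in which the jaws open and shut (so a half turn about z gives the same grasp; the last joint's range is limited). The gripper opens to 85 mm and grips with 20 to 120 N. Pads are 22 mm wide; open, the fingers measure 114 mm over their backs; the gripper's body (76 mm by 85 mm) begins 54 mm behind the grasp point. The pads swing forward as they close: fully open they stand 13 mm farther back than shut.
Start: joints at [-1.233, 0.353, 1.633, -0, 1.155, -0.002], TCP at [208.31, -589.266, 231.281] pointing down, gripper open.
Joint ranges: [-2.63, 2.63], [-0.92, 2.1], [0.06, 2.66], [-1.3, 4.44], [0, 2.69], [-3.02, 3.02]. Speed limits (rad/s): [2.22, 2.22, 2.79, 3.14, 3.14, 3.14].

### API

Orientations are given as [roll, pitch, yaw] about the fixed x, y, z axes, in that order (R = Rz(yaw) Ry(pitch) Rx(roll)).
In Python, from rig import r, vision gives the robot as it stands.
- The arm moves only by the tool move_arm, never from a script. Its argument "series" is text: rows parted by semicolons, each of 7 numbers parted by spaces: the closure, from -1 (fully open) to 1 (shut), then the shift along the tool's x, y, z in units of 40 mm (1.0 is 40 mm), then the turn, a rotation vector about the tool's x, y, z in degrees. In form: grip tx ty tz ax ay az; .... A call has 1 to 20 rows; each row shifts and turns the pose as measured when the row begins, along the tool's axes as they then stand; what a row does not reach is not made up. A row lasts 1/8 s, in which the tool goes at most 62.5 mm and 10.7 degrees, less where a joint would pass 70% of its speed; a pose out of reach is approached as far as the arm can. A call is refused whole if a number of a shift passes 1 or a number of a turn 10.7, either way. A call with a gripper value outside its range is refused whole. The fingers move at their own pace and stop on an object; "grip_force" is the grip in N (left out, the last holds). Time passes only in rows, so rows that do not move let the fingers close. It gives the time, the measured TCP pose, the force and the opening at its end, in the units of the state.
- r.sense(): the state, without advancing time (a new reading comes with each control period).
- vision.grab_frame(name): name is "scene" or "side" or "wrist"; returns the picture (480x640x3 uint8, red, green, blue); there is no depth.
- vision.camera_params(name): a dict with "fx", "fy", "cx", "cy" (pixels), "position" and "rotation" of the camera in the world. Camera axes: x right, y up, looking along -z (the intrinsics and any distortion apply to the point x, -y, -z); pixel columns grow to the right and rows downward; lengths in mm; the calibration is good to about 2 mm. The wrist camera is an equidistant fisheye: a pixel r from the principal point sees the ray r / f radians off the axis. A picture is of the moment at which its call begins: read the wrist's pose just before it. camera_params takes no time and is no camera call; for the wrist camera it gives the pose at the moment of the call.
- r.sign_off(): hands the job in, once; it reports no verdict.
The state is a dict: "clock": time; "qpos": joint angles; "qvel": joint speeds; "joint_efforts": joint torques, N m; "eef_pos": TCP position; "tcp_rot": TCP orientation; "contact_force": force on the tool from outside, world axes, zero at the start; "wrist_torque": the same for the moment, N m; "opening": opening from 0.0 (shut) to 1.0 (fully open).
Only numpy, scipy, OpenCV 4.12 (cv2) and the standard library are available. Lean on these libraries where they do the work, as an engineer would, in place of code of your own. Each camera call takes 0.05 s, during which the arm holds its last target. There are 200 camera calls.

### The job

Get the tube jig ready for the next cut: with a fingertip press the pad in the middle of the sliding length stop all the way down to free its brake (never force the stop along while the brake grips), keep it down while you push the stop along the rail until it is up against the clamped repeat stop with the brass thumbscrew, then let the pad come up so that it holds there. After that push the copper tube along its channel by its rear end, through the saw guide, until its front end touches the length stop. Pick nothing up, and leave the small things lying round the jig where they are.

Things in the scene. Friction and masses are not known exactly. Their poses are not given: they have to be found in the camera images.
- jig: Tube-cutting jig fixed to the bench, 298 x 68 mm. Origin: on the bench top under the saw slot, on the centre line. Axes: y along the jig, the tube on its +y side (the robot's left), the sliding length stop on its -y side; x across it, away from the robot; z up. Base board y = -172 to +126 mm, 10 mm thick. Rail for the stop: y = -14 to -168 mm, 24 mm wide, top 18 mm above the bench.
- saw_guide (a point): Centre line of the jig at the saw slot, 46 mm above the bench: between the tops of the two slotted dark steel cheeks (y = -13.6 to +13.6 mm of the jig, 24.5 mm apart, 44 mm over their outsides, 46 mm high) through which the tube passes.
- channel_end (a point): Middle of the rear, open end of the tube's channel, on its floor (y = +122 mm of the jig, 18 mm above the bench). The channel runs from here to the saw guide; 24.5 mm wide inside, 34 mm outside, open at the top, side walls only up to 26 mm above the bench.
- length_stop (a joint): Slide of the length stop along the rail, m, growing toward the jig's -y (away from the saw guide). Range 0 to 0.090; at 0 its face is 20 mm beyond the saw slot. Starts at 0.002 to 0.014, meets the repeat stop at 0.035 to 0.065. Pad up: a spring brake grips the rail (it would take over 10 N to force it). Pad fully down: it slides with about 1.2 N plus light damping; let go, it is held again at once.
- release_pad (a joint): How far the release pad is pressed down, m: 0 up (brake full on), 0.008 at its end stop. Sprung: about 1.2 N at 2 mm, 2.5 N at 4 mm, 4.3 N just short of the end stop. The brake eases off gradually as the pad goes down, still grips at half travel and is free from about 6 mm: press the pad to its end stop (5 N or more). It comes up by itself.
- pad_top (a point): Centre of the top of the release pad: flat, ribbed, black, 30 mm (jig x) by 42 mm (jig y), in the middle of the length stop and moving with it. 46 mm above the bench when up, 38 mm fully down, still 2 mm proud of the rest of the stop (block 44 mm across, 33 mm high; face plate 36 mm high). A fingertip that presses on it drags the stop along by friction.
- stop_face (a point): Centre of the length stop's face (26 mm wide, from 18.6 to 36 mm above the bench; the point is 29 mm above the bench), the steel plate that looks to the jig's +y, toward the tube. Axes as the jig's.
- stop_tail (a point): Centre of the length stop's rear side, 58 mm behind its face and 26 mm behind the pad's centre, 25 mm above the bench. It looks to the jig's -y and is what meets the repeat stop. Axes as the jig's.
- collar_face (a point): Centre of the near side of the repeat stop, 25 mm above the bench: a steel block (44 x 16 mm, top 31 mm above the bench) with a scribed line and a brass thumbscrew, clamped on the rail and immovable. The side looks to the jig's +y; the length stop's tail must touch it. Axes as the jig's.
- tube_mid (a point): Centre of the copper tube (22 mm thick, 150 mm long, about 0.11 kg) that lies loose in the channel along the jig's y, its centre 29 mm above the bench, its rear end standing out of the channel at the start. Axes nearly as the jig's.
- tube_lead (a point): Centre of the tube's front end, toward the length stop (75 mm from its middle in -y).
- tube_back (a point): Centre of the tube's rear end (75 mm from its middle in +y), the end to push: tube surface from 18 to 40 mm above the bench; above 26 mm it is clear of the channel walls.
- marker_pen: Marker pen, 135 mm long, 14 mm thick, lying to the right of the jig. Bystander. Origin at its underside.
- eraser_block: Grey abrasive rubber block, 24 x 52 x 13 mm, in front of the jig. Bystander. Origin at its underside.
- loupe: Black loupe, 33 mm wide, 31 mm high, standing to the right of the jig. Bystander. Origin at its underside.
- copper_spool: Spool of copper wire, 48 mm wide, 30 mm high, behind the jig at the left. Bystander. Origin at its underside.
- tube: The same tube; origin at the middle of its underside, y along the tube.

How it is judged:
By the outcome, as a careful person would: the job done as asked, in the order asked, and still so for the second after the job is handed in, with the robot touching nothing.
It also fails if it takes over 38 s, if anything falls off the work surface, if the arm or the gripper's body presses on something with over 40 N, if the wrist force passes 120 N, or if a joint passes its speed limit or range.

## Working session

There is one attempt and no reset: what is moved stays moved. The work goes in short steps, Python scripts to look and compute and a tool call to move; the robot and the scene stay as the last step left them, time stands still between calls to the robot, and variables do not carry over. Pictures are saved under pics/ and viewed, about 8 in all and at most 12, crops included, and the job is handed in when it is done.

Besides the shell and the picture viewer there is one more tool, called after ">>>" by a JSON object that holds its "op" and its "data". move_arm: Moves the arm, as the interface text tells. Its arguments: {"type":"object","properties":{"series":{"type":"string"},"grip_force":{"type":"number"}},"required":["series"]}

```bash
ls; mkdir -p pics; python3 - <<'E'
from rig import r, vision
import cv2
s=r.sense(); print({k:s[k] for k in('clock','eef_pos','tcp_rot','contact_force','opening')})
for n in('scene','side'):
    im=vision.grab_frame(n); cv2.imwrite(f'pics/{n}0.png',im[:,:,::-1]); p=vision.camera_params(n); print(n,p)
E
```

```text
pics
{'clock': 0.0, 'eef_pos': array([ 208.15807455, -588.81096173,  230.5302435 ]), 'tcp_rot': array([-3.14015950e+00,  4.91031215e-06,  3.39825278e-01]), 'contact_force': array([-0.69368231,  0.03339102, -0.31792656]), 'opening': 1.0005778233858573}
scene {'fx': 596.0807116554404, 'fy': 596.0807116554404, 'cx': 314.45892794949253, 'cy': 238.19018886166168, 'position': array([-229.2510765 , -598.10467764,  606.89792581]), 'rotation': array([ 1.0342462 ,  0.01110564, -0.90795036])}
side {'fx': 465.7824692948679, 'fy': 465.7824692948679, 'cx': 316.86681210855284, 'cy': 244.16113846386764, 'position': array([ 325.16037643, -905.32985432,  670.88846985]), 'rotation': array([ 0.97465913,  0.00761701, -0.20638488])}
```

View pics/scene0.png

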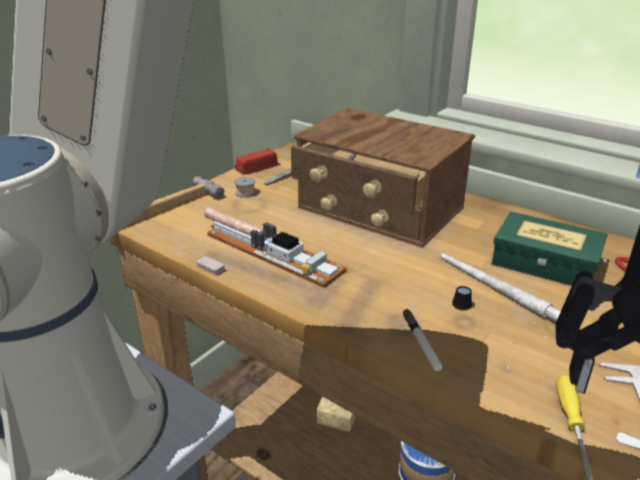

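View pics/side0.png

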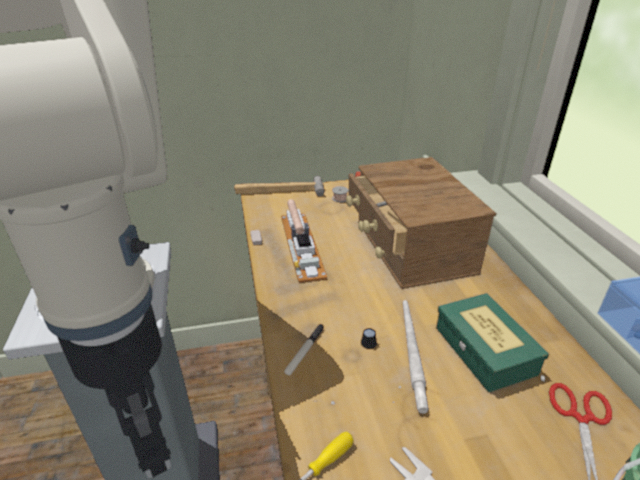

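The scene view shows the jig from (208,212) to (345,268), with its pad at (288,240), the repeat stop's brass screw at (308,266) and the tube's rear end at (207,212). The side view shows the same jig at (285-325, 200-280). I'll cast rays for a coarse pose.

```bash
cat > h.py <<'E'
import numpy as np, cv2
from scipy.spatial.transform import Rotation as R
from rig import r, vision
def cam(n):
    p=vision.camera_params(n); q=np.asarray(p['rotation'],float)
    p['R']=R.from_euler('xyz',q).as_matrix() if q.shape==(3,) else q; p['fish']=(n=='wrist'); return p
def ray(p,uv):
    a=(uv[0]-p['cx'])/p['fx']; b=(uv[1]-p['cy'])/p['fy']
    if p['fish']:
        t=np.hypot(a,b); k=np.sin(t)/max(t,1e-9); d=np.array([a*k,-b*k,-np.cos(t)])
    else: d=np.array([a,-b,-1.])
    return p['R']@d
def onz(p,uv,z):
    d=ray(p,uv); o=np.asarray(p['position']); return o+d*(z-o[2])/d[2]
def proj(p,X):
    c=p['R'].T@(np.asarray(X,float)-p['position']); a,b,w=c[0],-c[1],-c[2]
    if p['fish']:
        h=np.hypot(a,b); t=np.arctan2(h,w); a,b=a/h*t,b/h*t
    else: a,b=a/w,b/w
    return np.array([p['cx']+p['fx']*a,p['cy']+p['fy']*b])
E
python3 - <<'E'
from h import *
p=cam('scene'); q=cam('side')
for n,a,z in(('boardR near',(325,283),10),('boardR far',(345,267),10),('boardL near',(208,236),10),('pad',(288,240),46),('tuberear',(207,212),33),('eraser',(210,265),13),('spool',(245,180),30)): print(n,onz(p,a,z).round())
for n,a,z in(('boardR near',(297,280),10),('boardR far',(325,276),10),('pad',(303,238),46),('cab corner near',(405,283),0)): print(n,onz(q,a,z).round())
w=cam('wrist'); s=r.sense(); T=R.from_euler('xyz',s['tcp_rot']).as_matrix()
print('cam in tool',T.T@(w['position']-s['eef_pos']),'\n',T.T@w['R'],w['fx'],w['cx'],w['cy'])
E
```

```text
boardR near [449. -84.  10.]
boardR far [511. -82.  10.]
boardL near [438. 198.  10.]
pad [476.  22.  46.]
tuberear [478. 241.  33.]
eraser [365. 115.  13.]
spool [641. 289.  30.]
boardR near [446. -83.  10.]
boardR far [511. -82.  10.]
pad [482.  31.  46.]
cab corner near [ 687. -134.    0.]
cam in tool [ 6.93537778e+01  4.91134620e-02 -1.43631296e+02] 
 [[ 1.37621652e-03  9.61671008e-01  2.74202441e-01]
 [ 9.99998963e-01 -1.43981927e-03  3.06976157e-05]
 [ 4.24322966e-04  2.74202114e-01 -9.61671992e-01]] 371.64829954431775 318.6060587603277 240.40361951406913
```

>>> {"op": "move_arm", "data": {"series": "1 .69 -.72 0 0 0 -10.3; 1 .81 -.59 0 0 0 -10.3; 1 .9 -.43 0 0 0 -10.3; 1 .96 -.27 0 0 0 -10.3; 1 1 -.09 0 0 0 -10.3; 1 1 .09 0 0 0 -10.3; 1 .96 .27 0 0 0 -10.3; 1 .9 .44 0 0 0 0; 1 .9 .44 0 0 0 0; 1 .9 .44 0 0 0 0; 1 .9 .44 0 0 0 0; 1 .9 .44 0 0 0 0; 1 .9 .44 0 0 0 0; 1 .9 .44 0 0 0 0; 1 .9 .44 0 0 0 0", "grip_force": 40}}

```text
clock: 1.98
eef_pos: [443.5, -17.9, 228.7]
tcp_rot: [-3.139, -0.005, 1.636]
contact_force: [-0.6, -0.6, -0.1]
opening: -0.003
```

```bash
python3 - <<'E'
from h import *
import pickle
s=r.sense(); w=cam('wrist'); im=vision.grab_frame('wrist'); pickle.dump((w,im,s),open('w1.pkl','wb'))
print(s['eef_pos'],s['tcp_rot'],w['position'])
cv2.imwrite('pics/w1.png',cv2.resize(im[:,:,::-1],(800,600)))
E
```

```text
[443.46846056 -17.90843565 228.71200923] [-3.13908991 -0.00457929  1.63612039] [438.93077658  50.87442421 372.66555947]
```

View pics/w1.png

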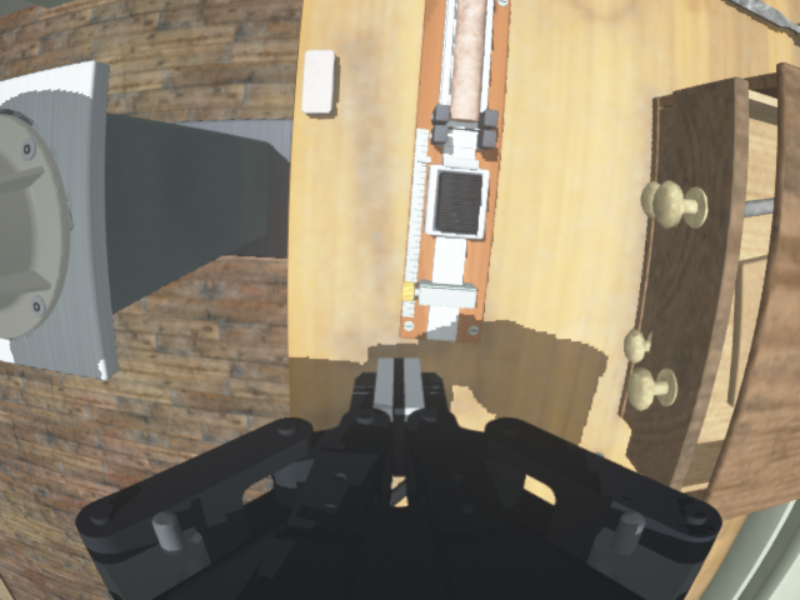

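The wrist view (800x600) shows the pad's corners at about (441,171), (484,173), (437,232) and (481,236). The repeat stop's near edge runs (421,284)-(476,289), the board's end corners are (401,335) and (480,342), and the tube runs up out of view. The shut fingers are at (400,360-410).

```bash
python3 - <<'E'
from h import *
import pickle
w,im,s=pickle.load(open('w1.pkl','rb'))
g=im.max(2); m=np.zeros_like(g); sub=g[130:195,345:392]; m[130:195,345:392]=(sub<75)
m=cv2.morphologyEx(m,cv2.MORPH_CLOSE,np.ones((5,5)))
c=max(cv2.findContours(m,0,2)[0],key=cv2.contourArea); rc=cv2.minAreaRect(c); b=cv2.boxPoints(rc)
P=np.array([onz(w,u,46) for u in b]); print('pad',P.round(1),P.mean(0).round(1))
for n,u,z in(('b0',(401,335),10),('b1',(480,342),10),('col0',(421,284),31),('col1',(476,289),31),('tail0',(427,234),33),('tail1',(484,240),33),('cheekL-out',(434,104),46),('cheekR-out',(497,112),46),('cheekL-bot',(433,131),46),('cheekR-bot',(496,136),46),('tubeL',(452,118),29),('tubeR',(480,122),29),('tubeL2',(459,0),29),('tubeR2',(487,0),29),('faceL',(431,162),36),('faceR',(489,168),36)):
    print(n,onz(w,np.array(u)*.8,z).round(1))
cv2.imwrite('pics/w1c.png',cv2.resize(im[0:290,310:420,::-1],None,fx=2.05,fy=2.05,interpolation=2) if 0 else cv2.resize(im[60:280,310:420,::-1],None,fx=2.7,fy=2.7))
E
```

```text
Traceback (most recent call last):
ValueError: max() iterable argument is empty
```

```bash
python3 - <<'E'
from h import *
import pickle
w,im,s=pickle.load(open('w1.pkl','rb'))
g=im.max(2).astype(np.uint8); m=np.zeros_like(g); m[132:195,345:392]=(g[132:195,345:392]<90)*255
m=cv2.morphologyEx(m,cv2.MORPH_CLOSE,np.ones((5,5),np.uint8))
cs=cv2.findContours(m,cv2.RETR_EXTERNAL,cv2.CHAIN_APPROX_NONE)[0]
c=max(cs,key=cv2.contourArea); b=cv2.boxPoints(cv2.minAreaRect(c))
P=np.array([onz(w,u,46) for u in b]); print('pad',P.round(1),P.mean(0).round(1))
for n,u,z in(('b0',(401,335),10),('b1',(480,342),10),('col0',(421,284),31),('col1',(476,289),31),('tail0',(427,234),33),('tail1',(484,240),33),('cheekL-out',(434,104),46),('cheekR-out',(497,112),46),('cheekL-bot',(433,131),46),('cheekR-bot',(496,136),46),('tubeL',(452,118),29),('tubeR',(480,122),29),('tubeL2',(459,0),29),('tubeR2',(487,0),29),('faceL',(431,162),36),('faceR',(489,168),36)):
    print(n,onz(w,np.array(u)*.8,z).round(1))
E
```

```text
pad [[466.7  13.   46. ]
 [466.9  53.9  46. ]
 [496.4  54.1  46. ]
 [496.6  12.9  46. ]] [481.7  33.5  46. ]
b0 [449.3 -80.2  10. ]
b1 [516.2 -82.3  10. ]
col0 [461.  -30.7  31. ]
col1 [503.5 -31.7  31. ]
tail0 [462.4   7.9  33. ]
tail1 [505.3   6.8  33. ]
cheekL-out [459.7 101.9  46. ]
cheekR-out [504.3 100.8  46. ]
cheekL-bot [460.3  82.5  46. ]
cheekR-bot [504.8  83.4  46. ]
tubeL [474.6  95.2  29. ]
tubeR [495.5  94.3  29. ]
tubeL2 [474.4 189.5  29. ]
tubeR2 [495.5 192.5  29. ]
faceL [461.1  60.9  36. ]
faceR [503.5  60.4  36. ]
```

>>> {"op": "move_arm", "data": {"series": "1 0 0 .6 0 0 3.7; 1 .32 .24 .85 0 0 0; 1 .32 .24 .85 0 0 0; 1 .32 .24 .85 0 0 0; 1 .32 .24 .7 0 0 0; 1 0 0 .1 0 0 0"}}

```text
clock: 2.78
eef_pos: [485.2, 40.6, 66.9]
tcp_rot: [3.141, -0.006, 1.573]
contact_force: [-1.4, 0.5, -0.1]
opening: 0.001
```

```bash
python3 - <<'E'
from h import *
import pickle
s=r.sense(); w=cam('wrist'); im=vision.grab_frame('wrist'); pickle.dump((w,im,s),open('w2.pkl','wb'))
print(s['eef_pos'],s['tcp_rot'],s['contact_force'],proj(w,s['eef_pos']))
cv2.imwrite('pics/w2.png',im[:,:,::-1])
E
```

```text
[485.15909571  40.6395687   66.89634702] [ 3.14145832 -0.00619491  1.57283945] [-1.36521347  0.4894281  -0.12108161] [319.07424114 304.70676105]
```

View pics/w2.png

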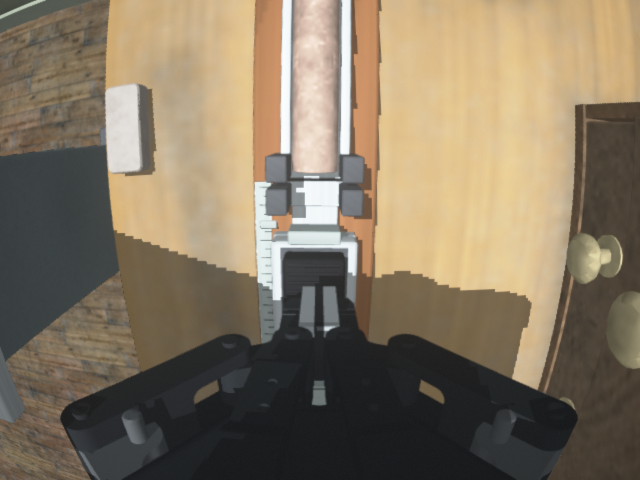

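Seen from close by, the fingers (300-338, row 287) sit over the pad (282-348, top edge at row 251), about 2 mm too far in x. I'll correct that and come down gently.

>>> {"op": "move_arm", "data": {"series": "1 -.17 -.05 .2 0 0 0; 1 0 0 .15 0 0 0; 1 0 0 0 0 0 0"}}

```text
clock: 3.2
eef_pos: [483.2, 32.0, 54.4]
tcp_rot: [3.139, -0.006, 1.572]
contact_force: [-0.0, -0.8, -0.2]
opening: 0.001
```

```bash
python3 - <<'E'
from h import *
import pickle
w,im,s=pickle.load(open('w2.pkl','rb'))
for n,u,z in(('pad+yL',(282,251),46),('pad+yR',(348,251),46),('plateL',(289,226),36),('plateR',(341,226),36),('tubeF L',(293,172),29),('tubeF R',(337,172),29)): print(n,onz(w,u,z).round(1))
print(r.sense())
E
```

```text
pad+yL [467.9  58.2  46. ]
pad+yR [498.6  58.3  46. ]
plateL [470.5  67.8  36. ]
plateR [495.7  67.8  36. ]
tubeF L [472.3  93.3  29. ]
tubeF R [493.8  93.4  29. ]
{'clock': 3.2, 'qpos': array([0.05874919, 0.39429406, 2.06821229, 0.00947197, 0.67601142,
       0.05057563]), 'qvel': array([-0.00868372, -0.01449295, -0.00075663, -0.00058103,  0.00459589,
       -0.00313388]), 'joint_efforts': array([ 2.49119260e-02, -4.98537147e+01, -2.10292804e+01,  2.12344830e-02,
       -1.15571825e-01, -9.35713411e-03]), 'eef_pos': array([483.19729278,  31.95723406,  54.43536944]), 'tcp_rot': array([ 3.13884435, -0.00609586,  1.57159851]), 'contact_force': array([-0.00265315, -0.77517924, -0.17482865]), 'wrist_torque': array([ 0.00071906,  0.04327304, -0.00232091]), 'opening': 0.0008384939431929316}
```

>>> {"op": "move_arm", "data": {"series": "1 .05 0 .1 0 0 0; 1 0 0 .1 0 0 0; 1 0 0 .05 0 0 0; 1 0 0 .05 0 0 0; 1 0 0 0 0 0 0"}}

```text
clock: 3.82
eef_pos: [483.9, 34.0, 42.6]
tcp_rot: [3.137, -0.006, 1.572]
contact_force: [-0.5, -1.4, 2.5]
opening: 0.001
```

>>> {"op": "move_arm", "data": {"series": "1 0 0 .05 0 0 0; 1 0 0 .05 0 0 0; 1 0 0 .03 0 0 0; 1 0 0 .03 0 0 0; 1 0 0 0 0 0 0"}}

```text
clock: 4.45
eef_pos: [484.1, 34.1, 38.0]
tcp_rot: [3.137, -0.006, 1.571]
contact_force: [-2.8, 0.9, 5.0]
opening: 0.002
```

>>> {"op": "move_arm", "data": {"series": "1 0 0 .06 0 0 0; 1 0 0 .06 0 0 0"}}

```text
clock: 4.7
eef_pos: [484.5, 34.4, 36.9]
tcp_rot: [3.137, -0.007, 1.571]
contact_force: [-14.9, -0.9, 54.6]
opening: 0.003
```

>>> {"op": "move_arm", "data": {"series": "1 0 -.015 -.02 0 0 0; 1 0 0 0 0 0 0"}}

```text
clock: 4.95
eef_pos: [484.0, 34.6, 39.1]
tcp_rot: [3.136, -0.007, 1.571]
contact_force: [-1.6, -0.9, 3.4]
opening: 0.001
```

>>> {"op": "move_arm", "data": {"series": "1 0 0 .025 0 0 0; 1 0 0 .01 0 0 0"}}

```text
clock: 5.2
eef_pos: [484.0, 34.6, 37.8]
tcp_rot: [3.136, -0.007, 1.571]
contact_force: [-3.6, -1.1, 12.6]
opening: -0.001
```

>>> {"op": "move_arm", "data": {"series": "1 -.05 0 .004 0 0 0; 1 -.08 0 .004 0 0 0; 1 -.08 0 .004 0 0 0"}}

```text
clock: 5.58
eef_pos: [484.0, 26.8, 37.8]
tcp_rot: [3.136, -0.008, 1.571]
contact_force: [-4.9, 1.9, 12.0]
opening: 0.001
```

>>> {"op": "move_arm", "data": {"series": "1 -.08 0 .004 0 0 0; 1 -.08 0 .004 0 0 0; 1 -.08 0 .004 0 0 0; 1 -.08 0 .004 0 0 0; 1 -.08 0 .004 0 0 0; 1 -.08 0 .004 0 0 0"}}

```text
clock: 6.32
eef_pos: [483.9, 8.4, 37.8]
tcp_rot: [3.138, -0.01, 1.57]
contact_force: [-3.5, 1.2, 12.5]
opening: -0.002
```

```bash
python3 - <<'E'
from h import *
import pickle
s=r.sense(); w=cam('wrist'); im=vision.grab_frame('wrist'); pickle.dump((w,im,s),open('w3.pkl','wb'))
sc=vision.grab_frame('scene')
print(s['eef_pos'],s['contact_force'])
a=cv2.resize(im[200:360,220:420,::-1],(600,480)); b=cv2.resize(sc[200:300,190:360,::-1],(200*4,int(100*800/170)))
cv2.imwrite('pics/s3.png',cv2.resize(sc[215:295,230:360,::-1],(800,492),interpolation=2))
E
```

```text
[483.86174629   8.41621694  37.81812777] [-3.5283716   1.23050171 12.49695916]
```

View pics/s3.png

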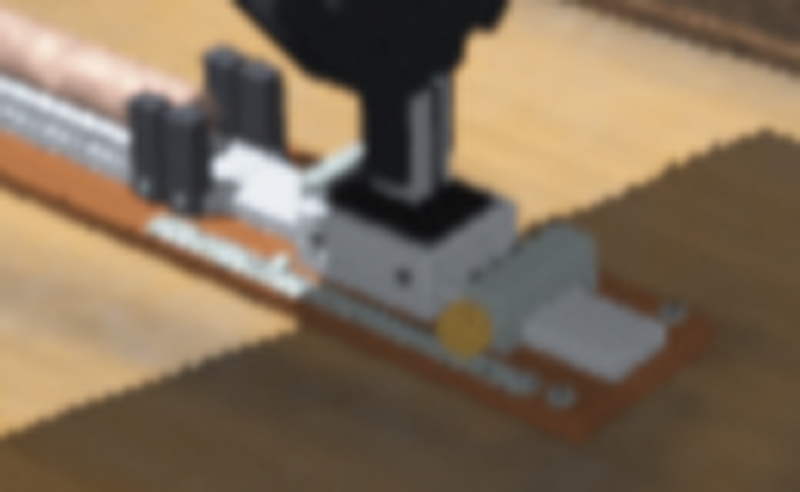

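The crop shows the stop following the finger: its tail at (515,220) is nearing the repeat stop, whose brass screw is at (465,328). I'll go on until the y force rises.

>>> {"op": "move_arm", "data": {"series": "1 -.08 0 .004 0 0 0; 1 -.07 0 .004 0 0 0; 1 -.06 0 .004 0 0 0"}}

```text
clock: 6.8
eef_pos: [483.8, 0.2, 37.8]
tcp_rot: [3.138, -0.011, 1.569]
contact_force: [-3.7, 1.5, 12.1]
opening: -0.0
```

>>> {"op": "move_arm", "data": {"series": "1 -.05 0 .004 0 0 0; 1 -.04 0 .004 0 0 0"}}

```text
clock: 7.05
eef_pos: [483.7, -3.1, 37.8]
tcp_rot: [3.139, -0.011, 1.569]
contact_force: [-3.2, 1.6, 11.8]
opening: -0.003
```

>>> {"op": "move_arm", "data": {"series": "1 -.04 0 .004 0 0 0; 1 -.03 0 .004 0 0 0"}}

```text
clock: 7.3
eef_pos: [483.8, -5.2, 37.8]
tcp_rot: [3.139, -0.013, 1.568]
contact_force: [-1.9, 7.4, 9.8]
opening: -0.003
```

The y force jumped to 7.4 N with the pad still fully down, so the tail is on the repeat stop. I'll lift straight up while keeping a slight push.

>>> {"op": "move_arm", "data": {"series": "1 -.01 0 -.05 0 0 0; 1 -.01 0 -.1 0 0 0; 1 0 0 -.15 0 0 0; 1 0 0 -.3 0 0 0; 1 .3 0 -.6 0 0 0; 1 1 0 -.6 0 0 0"}}

```text
clock: 8.05
eef_pos: [483.0, 44.5, 111.8]
tcp_rot: [-3.141, -0.013, 1.564]
contact_force: [0.3, 0.7, -0.2]
opening: 0.002
```

```bash
python3 - <<'E'
from h import *
import pickle
s=r.sense(); w=cam('wrist'); im=vision.grab_frame('wrist'); pickle.dump((w,im,s),open('w4.pkl','wb'))
print(s['eef_pos'],s['tcp_rot'],s['contact_force'])
cv2.imwrite('pics/w4.png',im[:,:,::-1])
sc=vision.grab_frame('scene'); cv2.imwrite('pics/s4.png',cv2.resize(sc[215:295,230:360,::-1],(800,492),interpolation=2))
E
```

```text
[483.04007649  44.48957839 111.81385846] [-3.14119641 -0.01273745  1.56416737] [ 0.25513439  0.69744463 -0.24735393]
```

View pics/s4.png

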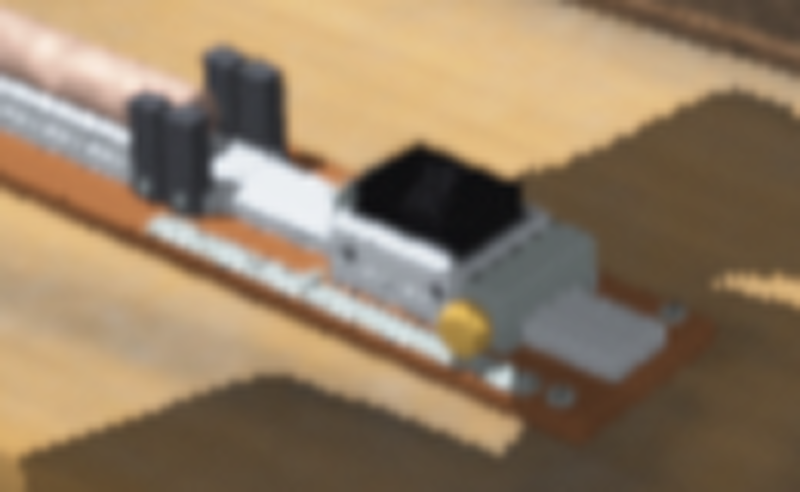

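View pics/w4.png

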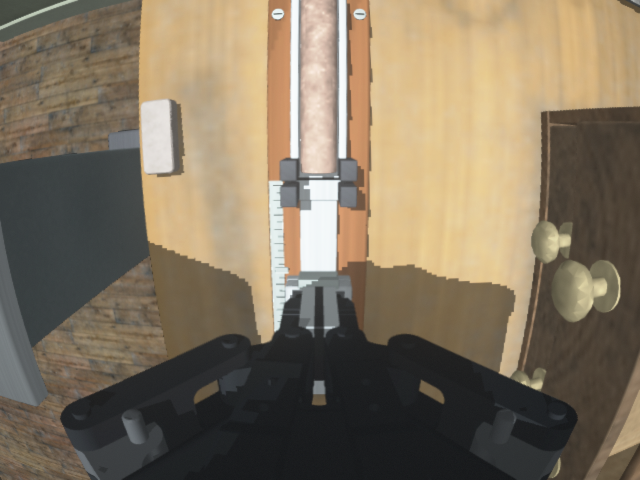

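The stop's tail sits flush against the repeat stop with the pad up at (440,195). In the wrist view the tube's front end is in the guide at (319,173). Next I move behind the tube.

>>> {"op": "move_arm", "data": {"series": "1 1 0 0 0 0 0; 1 1 0 0 0 0 0; 1 1 0 0 0 0 0; 1 1 0 0 0 0 0; 1 1 0 0 0 0 0; 1 .9 0 .5 0 0 0; 1 0 0 .3 0 0 0"}}

```text
clock: 9.02
eef_pos: [487.4, 288.0, 86.8]
tcp_rot: [3.132, -0.014, 1.569]
contact_force: [-0.7, -0.4, 0.5]
opening: 0.002
```

```bash
python3 - <<'E'
from h import *
import pickle
s=r.sense(); w=cam('wrist'); im=vision.grab_frame('wrist'); pickle.dump((w,im,s),open('w5.pkl','wb'))
print(s['eef_pos'],s['tcp_rot'],s['contact_force'],proj(w,s['eef_pos']))
cv2.imwrite('pics/w5.png',im[:,:,::-1])
E
```

```text
[487.44544779 288.02295378  86.79327571] [ 3.13210575 -0.01355805  1.56871793] [-0.69614986 -0.40195044  0.4876561 ] [319.05517184 304.71700663]
```

View pics/w5.png

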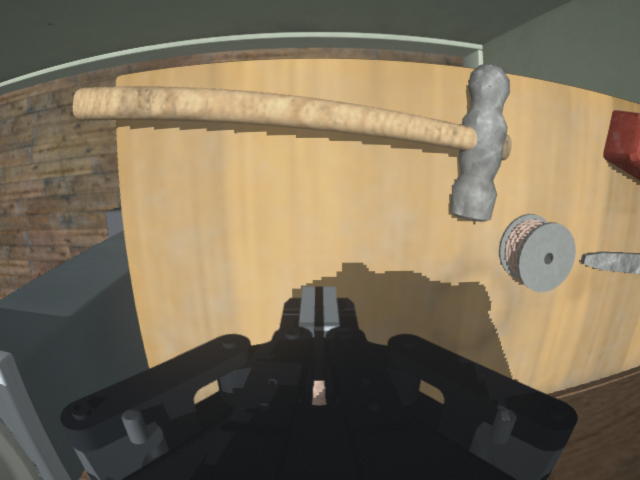

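The wrist view shows clear bench below the fingers; the hammer (75-510, 90-150) and the spool (545,255) are well away, and the tube is hidden behind the gripper. Now descending to just above the channel walls.

>>> {"op": "move_arm", "data": {"series": "1 0 -.06 .7 0 0 0; 1 0 -.04 .5 0 0 0; 1 0 0 .15 0 0 0; 1 0 0 0 0 0 0"}}

```text
clock: 9.57
eef_pos: [483.3, 282.4, 30.8]
tcp_rot: [3.135, -0.01, 1.566]
contact_force: [0.1, -0.3, 0.2]
opening: 0.002
```

>>> {"op": "move_arm", "data": {"series": "1 -.3 0 0 0 0 0; 1 -.2 0 0 0 0 0; 1 -.1 0 0 0 0 0; 1 -.08 0 0 0 0 0; 1 -.08 0 0 0 0 0; 1 -.08 0 0 0 0 0; 1 -.08 0 0 0 0 0; 1 -.08 0 0 0 0 0"}}

```text
clock: 10.58
eef_pos: [484.9, 240.0, 32.8]
tcp_rot: [3.131, -0.012, 1.566]
contact_force: [0.3, 1.2, 1.7]
opening: 0.003
```

>>> {"op": "move_arm", "data": {"series": "1 -.08 -.01 .02 0 0 0; 1 -.08 -.01 .01 0 0 0; 1 -.08 0 .005 0 0 0; 1 -.08 0 0 0 0 0; 1 -.08 0 0 0 0 0; 1 -.08 0 0 0 0 0"}}

```text
clock: 11.32
eef_pos: [484.3, 219.8, 31.3]
tcp_rot: [3.131, -0.013, 1.566]
contact_force: [-0.6, 2.0, 0.8]
opening: -0.001
```

```bash
python3 - <<'E'
from h import *
sc=vision.grab_frame('scene'); print(r.sense()['eef_pos'])
cv2.imwrite('pics/s6.png',cv2.resize(sc[185:295,190:360,::-1],(800,518),interpolation=2))
E
```

```text
[484.17116213 219.46744945  31.25696527]
```

View pics/s6.png

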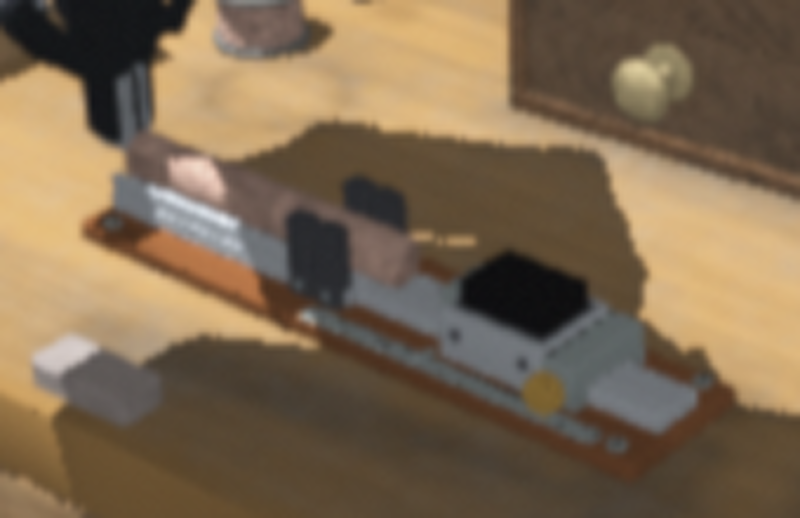

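The tube is being pushed cleanly. Its front end, at (410,265), is through the guide, with about 30 mm left to the stop face at (450,300).

>>> {"op": "move_arm", "data": {"series": "1 -.08 0 0 0 0 0; 1 -.08 0 0 0 0 0; 1 -.08 0 0 0 0 0; 1 -.08 0 0 0 0 0; 1 -.08 0 0 0 0 0; 1 -.08 0 0 0 0 0"}}

```text
clock: 12.12
eef_pos: [484.1, 199.1, 31.0]
tcp_rot: [3.131, -0.013, 1.566]
contact_force: [-0.1, 2.0, 1.6]
opening: -0.002
```

>>> {"op": "move_arm", "data": {"series": "1 -.06 0 0 0 0 0; 1 -.05 0 0 0 0 0; 1 -.05 0 0 0 0 0; 1 -.04 0 0 0 0 0"}}

```text
clock: 12.62
eef_pos: [484.1, 190.4, 31.0]
tcp_rot: [3.131, -0.013, 1.566]
contact_force: [-1.0, 1.4, 1.3]
opening: 0.0
```

>>> {"op": "move_arm", "data": {"series": "1 -.03 0 0 0 0 0; 1 -.03 0 0 0 0 0"}}

```text
clock: 12.88
eef_pos: [484.1, 188.0, 31.0]
tcp_rot: [3.131, -0.013, 1.566]
contact_force: [0.1, 7.3, -0.1]
opening: 0.0
```

The y force rose to 7.3 N at the expected place, so the tube is on the stop; that is below the brake's grip. I'll back off and check.

>>> {"op": "move_arm", "data": {"series": "1 .05 0 0 0 0 0; 1 .2 0 0 0 0 0; 1 .6 0 -.1 0 0 0; 1 .8 0 -.8 0 0 0; 1 .5 0 -1 0 0 0; 1 0 0 -1 0 0 0; 1 -1 0 -.8 0 0 0; 1 -1 0 0 0 0 0; 1 -1 0 0 0 0 0; 1 0 0 0 0 0 0"}}

```text
clock: 14.12
eef_pos: [481.2, 155.2, 183.0]
tcp_rot: [3.132, -0.01, 1.57]
contact_force: [-0.3, 1.6, 0.2]
opening: -0.001
```

```bash
python3 - <<'E'
from h import *
import pickle
s=r.sense(); w=cam('wrist'); im=vision.grab_frame('wrist'); sc=vision.grab_frame('scene')
pickle.dump((w,im,s),open('w7.pkl','wb'))
print(s['clock'],s['eef_pos'],s['contact_force'])
a=cv2.resize(im[120:330,260:380,::-1],(342,598),interpolation=2); b=cv2.resize(sc[200:295,250:350,::-1],(450,428),interpolation=2)
c=np.zeros((598,795,3),np.uint8); c[:,:342]=a; c[:428,345:795]=b; cv2.imwrite('pics/f7.png',c)
E
```

```text
14.125 [481.22733267 155.15264141 183.00070624] [-0.31341514  1.62986239  0.16731997]
```

View pics/f7.png

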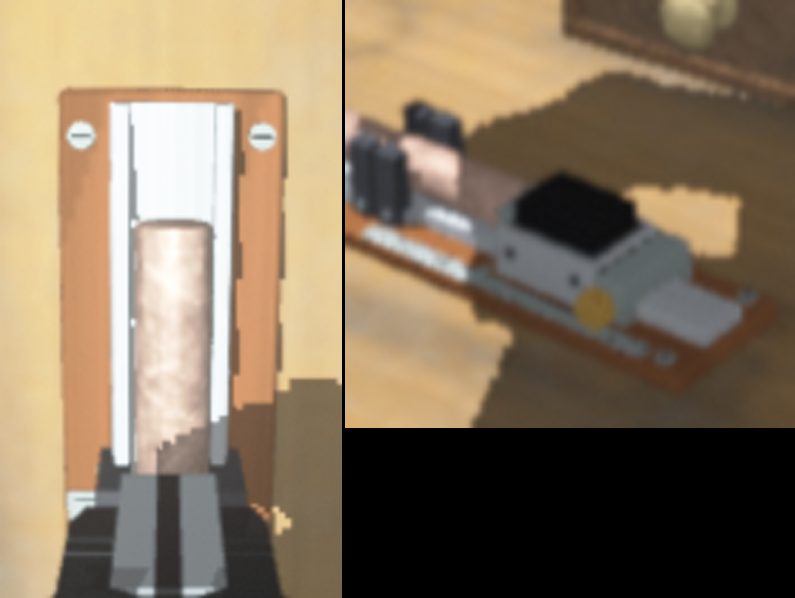

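The left crop shows the tube straight in its channel with its rear end at (172,222); the right one shows it meeting the stop face at (505,200). I'll take one look from above at both contacts.

>>> {"op": "move_arm", "data": {"series": "1 -1 0 -.2 0 0 0; 1 -1 0 -.2 0 0 0; 1 -1 0 0 0 0 0; 1 -1 0 0 0 0 0; 1 -1 0 0 0 0 0; 1 -.5 0 0 0 0 0; 1 0 0 0 0 0 0"}}

```text
clock: 15.1
eef_pos: [485.3, -61.1, 196.2]
tcp_rot: [3.132, -0.012, 1.58]
contact_force: [-0.5, 0.4, -0.1]
opening: 0.002
```

```bash
python3 - <<'E'
from h import *
s=r.sense(); w=cam('wrist'); im=vision.grab_frame('wrist')
print(s['clock'],s['eef_pos'],s['contact_force'],proj(w,[483,27,36]),proj(w,[483,-31,31]))
u,v=proj(w,[483,0,33]).astype(int); y0=max(v-75,0); print(u-50,y0)
cv2.imwrite('pics/f8.png',cv2.resize(im[y0:y0+120,u-50:u+50,::-1],(500,600),interpolation=2))
E
```

```text
15.1 [485.34548559 -61.12795657 196.20433734] [-0.48520021  0.40445448 -0.12545328] [314.9300013  116.83320389] [314.27893646 186.58350253]
264 74
```

View pics/f8.png

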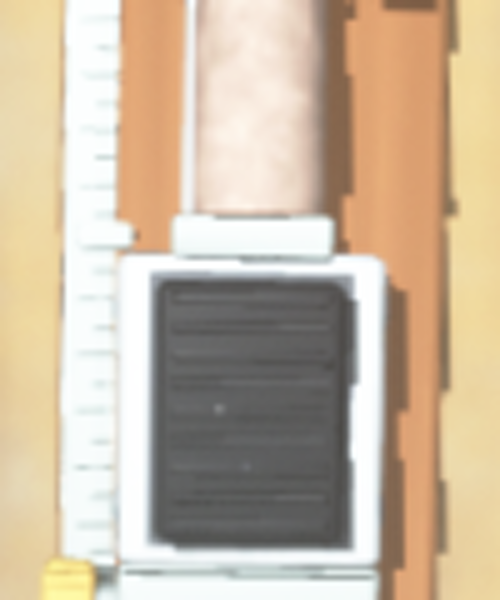

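The view from above shows no gap between the tube and the stop face at (255,215), and none between the stop's tail and the repeat stop at (250,567). The pad is up and the robot is clear, so I'm handing in.

```bash
python3 -c "
from rig import r
print(r.sign_off())"
```

```text
the job is handed in; nothing more can be done
None
```

The jig is set and the job is handed in at about 15 s. I pressed the pad to its end stop and slid the length stop about 40 mm. The y force then jumped from 1.6 to 7.4 N, showing it had met the repeat stop, and I let the pad up there. I then pushed the tube by its rear end through the saw guide until the y force rose to 7.3 N against the stop, below the brake's grip of over 10 N.

The last look from above showed no visible gap at either contact, the pad up and the arm clear. I kept away from the small things round the jig, but did not check them one by one at the end.

**Pressing force:** on the first press the force briefly reached about 55 N, fingertip on the pad, because the contact was stiffer than I expected. I eased it at once and slid the stop at about 12 N. The wrist limit of 120 N was not reached. The 40 N limit is stated for the arm and gripper body, so I take it not to cover a fingertip, but I have no verdict on that.

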